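# Stand the inspection mirror up facing the valve

### The job

The bench mirror lies face up with its kickstand folded underneath it. Turn it over, unfold the kickstand all the way to its stop, and stand the mirror up on it, wholly on the rubber mat and with the glass facing the valve squarely. Set it down gently, never letting it drop or fall over, and leave the other things on the bench where they are.

Things in the scene. Friction and masses are not known exactly. Their poses are not given: they have to be found in the camera images.
- mirror: Loose bench mirror, 0.3-0.6 kg, starts face up: dark steel plate 130 (x) x 110 (y) x 8 mm, glass on its front, two rails behind it, handle bar at its top. Axes: x up the mirror to the handle, y across, z out of the glass. Origin: mid-width, 24 mm behind the face, 75 mm above the bottom edge. Plate: x -75..55, z 16..24 mm; rails: x -45..55, z 0..16 mm, at y +-50, 10 wide.
- handle_bar (a point): Middle of the mirror's handle bar: round steel, 12 mm diameter, 100 mm long along y, at the mirror's (91, 0, 12) mm: 166 mm from the bottom edge, 30 mm of open gap to the plate; 12 mm side arms at y +-50 mm. Its centre is 12 mm above what the mirror lies on, face up or face down. Being round, it turns in a light grip and the mirror swings under it. Site axes are the mirror's.
- bottom_edge (a point): Middle of the mirror's 110 mm wide bottom edge, mid-thickness of the plate, at the mirror's (-75, 0, 20) mm; point axes are the mirror's.
- stand (a joint): Kickstand hinge, rad: 0 folded against the mirror's back (start), 0.60 fully unfolded at a solid stop. Friction hinge (0.08 N m, about 0.8 N at the foot) that stays where left. Hinge line along y at the mirror's x 38, z 7 mm; the foot, 105 mm from it, swings away from the back. Standing on the fully open stand, the mirror leans back 0.30 rad from vertical.
- stand_foot (a point): Middle of the kickstand's foot bar. The stand is a U-shaped bail of 10 mm round steel rod: two arms 105 mm long, 68 mm apart, joined at the free end by the foot bar along y. Folded, the foot is 8 mm up from the bottom edge, its centre 9 mm off the plate's back (4 mm of air under it). With the mirror face down on a surface, the plate's back is 8 mm and the foot's centre 17 mm above it.
- station: Fixed inspection station: black rubber mat 200 x 200 x 3 mm on the bench and, beyond it, a brass gate valve with handwheel in a steel cradle (90 x 130 mm base, 150 mm tall). Origin: centre of the mat's underside, at bench height; x points from the mat to the valve, whose axis is 330 mm from the origin; y across the mat; z up.
- mat_near (a point): Point on the mat's top, 70 mm from its centre on the side away from the valve: the station's (-70, 0, 3) mm. It is behind the glass (negative z of the mirror) when the mirror faces the valve.
- nipple: Bystander: short steel pipe nipple standing on end, 48 mm across, 75 mm tall. Leave alone. Origin at the centre of its underside.
- elbow: Bystander: steel pipe elbow standing on one end, about 70 mm tall. Leave alone. Origin at the centre of its underside.
- wrench: Bystander: 200 mm steel wrench lying flat. Leave alone. Origin at the centre of its underside.
- tin: Bystander: plain steel tin, 72 mm across, 100 mm tall. Leave alone. Origin at the centre of its underside.
- flange: Bystander: dark steel hub flange, 90 mm across, 34 mm tall. Leave alone. Origin at the centre of its underside.
- reducer: Bystander: brass reducer, 60 mm across, 55 mm tall. Leave alone. Origin at the centre of its underside.
Mind the look-alikes: they are no part of the job. Leave any brown or purple look-alike of the mirror alone.

How it is judged:
By the outcome, as a careful person would: the job done as asked, in the order asked, and still so for the second after the job is handed in, with the robot touching nothing.
It also fails if it takes over 72 s, if anything falls off the work surface, if the arm or the gripper's body presses on something with over 40 N, if the wrist force passes 120 N, or if a joint passes its speed limit or range.

### The arm

A 6-joint arm with a two-finger parallel gripper is mounted at the origin on the work surface. World frame = base frame: x ahead of the robot, y to its left, z up, the work surface at z = 0. Lengths are in mm, angles in rad, forces in N, time in s.
With the tool pointing down it reaches from about 350 to 975 mm from the base axis. Payload 7.1 kg.
Tool frame: the origin (TCP) lies at the very end of the fingers, on their centre line; the grasp point (between the pads) lies 19 mm behind it; z points along the fingers, y is the direction in which the jaws open and shut (so a half turn about z gives the same grasp; the last joint's range is limited). The gripper opens to 88 mm and grips with 3 to 60 N. Pads are 20 mm wide; open, the fingers measure 115 mm over their backs; the gripper's body (75 mm by 178 mm) begins 61 mm behind the grasp point.
Start: joints at [-1.307, 0.423, 1.63, -0, 1.089, -0.019], TCP at [174.422, -600.151, 222.675] pointing down, gripper open.
Joint ranges: [-3, 3], [-0.9, 2.11], [0.09, 2.58], [-1.31, 4.45], [0.11, 2.69], [-2.54, 2.54]. Speed limits (rad/s): [2.39, 2.39, 3.01, 3.14, 3.14, 3.14].

### API

Orientations are given as a rotation vector (axis times angle).
In Python, from workcell import * gives the robot as it stands.
- The arm moves only by the tool play_rows, never from a script. Its argument "plan" is text: rows parted by semicolons, each of 7 numbers parted by spaces: the finger opening in cm, from 0 to 8.78, then the shift along the tool's x, y, z in cm, then the turn, a rotation vector about the tool's x, y, z in degrees. A call has 1 to 20 rows; each row shifts and turns the commanded pose from where the row before left it, along the tool's axes as they then stand; what a row does not reach is not made up. A row lasts 1/8 s, in which the tool goes at most 62.5 mm and 10.7 degrees, less where a joint would pass 70% of its speed; a pose out of reach is approached as far as the arm can. A call is refused whole if a number of a shift passes 6.25 or a number of a turn 10.7, either way. A call with a gripper value outside its range is refused whole. The fingers move at their own pace and stop on an object; the grip force is fixed at half the most. Time passes only in rows, so rows that do not move let the fingers close. It gives the time, the measured TCP pose, the force and the opening at its end, in the units of the state.
- get_obs(): the state, without advancing time (a new reading comes with each control period).
- get_image(name): name is "side" or "top" or "wrist"; returns a dict with "pixels" (400x640x3 uint8, red, green, blue), "range_z" (400x640 float32, mm along the optical axis (not along the pixel's ray), 0 where there is no reading), "fx", "fy", "cx", "cy" (pixels), "eye" and "attitude" of the camera in the world. Camera axes: x right, y down, z forward; pixel columns grow to the right and rows downward; lengths in mm; the calibration is good to about 2 mm. A picture is of the moment at which its call begins.
- close_job(): hands the job in, once; it reports no verdict.
The state is a dict: "t": time; "qpos": joint angles; "qvel": joint speeds; "joint_torque": joint torques, N m; "ee_pos": TCP position; "orientation": TCP orientation; "ft_force": force on the tool from outside, world axes, zero at the start; "moment": the same for the moment, N m; "width": finger opening in mm.
Only numpy, scipy, OpenCV 4.12 (cv2) and the standard library are available. Lean on these libraries where they do the work, as an engineer would, in place of code of your own. Each camera call takes 0.05 s, during which the arm holds its last target. There are 200 camera calls.

## Working session

There is one attempt and no reset: what is moved stays moved. The work goes in short steps, Python scripts to look and compute and a tool call to move; the robot and the scene stay as the last step left them, time stands still between calls to the robot, and variables do not carry over. Pictures are saved under pics/ and viewed, about 8 in all and at most 12, crops included, and the job is handed in when it is done.

Besides the shell and the picture viewer there is one more tool, called after "Request:" by a JSON object that holds its "fn" and its "kwargs", one argument or row to a line. play_rows: Moves the arm, as the interface text tells. Its arguments: {"type":"object","properties":{"plan":{"type":"string"}},"required":["plan"]}

```bash
ls; mkdir -p pics; python3 - <<'E'
from workcell import *
import cv2,numpy as np
o=get_obs();print(o)
for n in("top","side"):
    im=get_image(n);cv2.imwrite(f"pics/{n}0.png",im["pixels"][:,:,::-1]);np.savez(f"{n}0.npz",**im)
    print(n,im["fx"],im["fy"],im["cx"],im["cy"],im["eye"],im["attitude"],(im["range_z"]>0).mean())
E
```

```text
pics
{'t': 0.0, 'qpos': array([-1.30700608e+00,  4.23842752e-01,  1.63066166e+00,  1.59151144e-05,
        1.08857764e+00, -1.89564309e-02]), 'qvel': array([ 0.00101402,  0.00152525, -0.00052933, -0.00034603,  0.00028415,
       -0.0008976 ]), 'joint_torque': array([-2.32411316e-03, -5.44628191e+01, -2.73663604e+01,  6.42283098e-02,
        2.27142626e-02, -1.31483412e-04]), 'ee_pos': array([ 174.28678889, -599.64974769,  221.91162625]), 'orientation': array([-3.10878672e+00, -4.42439442e-01,  2.63587464e-04]), 'ft_force': array([-0.21705371, -0.62071171, -0.57805733]), 'moment': array([ 0.03410918, -0.04132491, -0.04652761]), 'width': 87.93389558385132}
top 394.68028792651944 394.68028792651944 326.87368918301644 204.6937606152517 [ 390.63522646  -16.8607707  1199.94567853] [-2.14863549  2.16518201 -0.08961658] 0.9959765625
side 392.581905487013 392.581905487013 319.87298337462624 194.09456822039212 [-107.2023082   668.51198217  827.93011002] [-0.99495448  2.40817488 -1.13000949] 0.99605078125
```

View pics/top0.png

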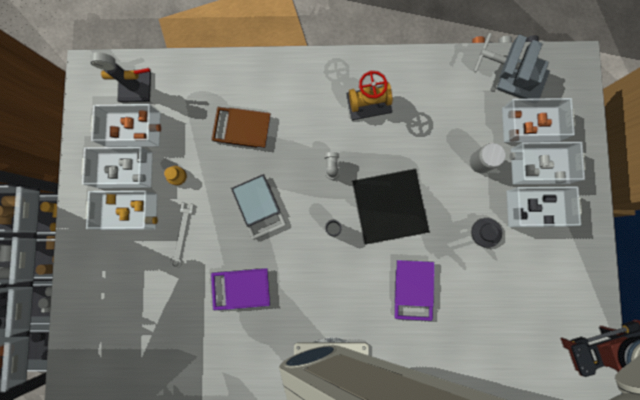

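View pics/side0.png

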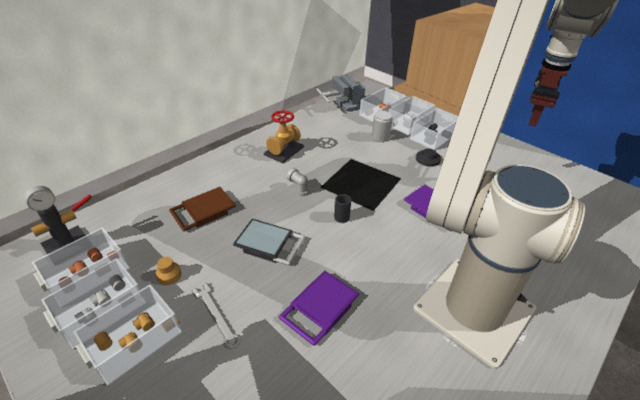

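The top view shows the mirror candidates: brown (243,128), purple (241,289), purple (414,290), and the grey-glass, dark-plate one at (258,205) with its steel handle near (268,230). The last one is the mirror. The mat is at (391,206) and the valve at (371,95). Next I measure the mirror, the mat and the valve.

```bash
cat > h.py <<'E'
import numpy as np,cv2
from scipy.spatial.transform import Rotation as R
def cloud(im):
    z=im["range_z"];v,u=np.indices(z.shape)
    p=np.stack([(u-im["cx"])/im["fx"]*z,(v-im["cy"])/im["fy"]*z,z],-1)
    return p@R.from_rotvec(im["attitude"]).as_matrix().T+im["eye"]
def ray(im,uv,h):
    uv=np.atleast_2d(uv).astype(float)
    d=np.c_[(uv[:,0]-im["cx"])/im["fx"],(uv[:,1]-im["cy"])/im["fy"],np.ones(len(uv))]@R.from_rotvec(im["attitude"]).as_matrix().T
    return im["eye"]+d*((h-im["eye"][2])/d[:,2])[:,None]
def proj(im,p):
    c=(np.atleast_2d(p)-im["eye"])@R.from_rotvec(im["attitude"]).as_matrix()
    return np.c_[c[:,0]/c[:,2]*im["fx"]+im["cx"],c[:,1]/c[:,2]*im["fy"]+im["cy"]]
E
python3 - <<'E'
from h import *
im=dict(np.load("top0.npz"));P=cloud(im);px=im["pixels"].astype(int)
sd=dict(np.load("side0.npz"));Q=cloud(sd);sx=sd["pixels"].astype(int)
b=P[300:330,130:180].reshape(-1,3);print("bench z top",np.median(b[:,2]),"side",np.median(Q[330:340,250:270,2]))
hs=cv2.cvtColor(im["pixels"],cv2.COLOR_RGB2HSV)
def rect(mask,h,im=im):
    n,l,s,c=cv2.connectedComponentsWithStats(mask.astype(np.uint8))
    k=1+np.argmax(s[1:,4]);r=cv2.minAreaRect(np.argwhere(l==k)[:,::-1].astype(np.float32))
    bx=cv2.boxPoints(r);w=ray(im,bx,h);print(s[k],r);print(w.round(1),"ctr",w.mean(0).round(1),"sides",np.linalg.norm(w[1]-w[0]),np.linalg.norm(w[2]-w[1]));return l==k
# mat
g=px.max(-1)<32;g[:, :345]=0;g[:165]=0;g[250:]=0;g[:,440:]=0
rect(g,3)
# mirror: height mask
m=np.zeros(px.shape[:2],bool);m[165:245,222:295]=1
M=m&(P[...,2]>14)
rect(M,24)
print("z in M",np.percentile(P[M][:,2],[5,50,95]))
gl=m&(P[...,2]>19);rect(gl,24)
S=np.zeros(sx.shape[:2],bool);S[210:270,225:310]=1;S&=(Q[...,2]>14);pp=Q[S];print("side ctr",S.sum(),pp.mean(0),np.percentile(pp[:,2],[5,50,95]));print(P[M].mean(0))
# valve wheel
w=(hs[...,1]>180)&((hs[...,0]<8)|(hs[...,0]>172));w[:60]=0;w[115:]=0;w[:,:350]=0;w[:,400:]=0
print("wheel",P[w].mean(0),np.median(P[w],0))
# objects heights >30 near
for n,(u0,u1,v0,v1) in dict(nip=(320,345,215,240),elb=(322,345,148,180),tin=(470,505,140,172),fl=(470,503,215,250)).items():
    q=P[v0:v1,u0:u1].reshape(-1,3);q=q[q[:,2]>20];print(n,q.mean(0),q[:,2].max())
np.save("wr.npy",0)
E
python3 - <<'E'
import sys;sys.path.insert(0,'.')
import cv2
a=cv2.imread('pics/top0.png')[160:250,215:305];b=cv2.imread('pics/side0.png')[205:280,220:315]
cv2.imwrite('pics/crop1.png',cv2.hconcat([cv2.resize(a,(400,400)),cv2.resize(b,(400,400))]))
E
```

```text
bench z top -0.4423504554977171 side 0.8393093864539196
[ 353  170   75   71 2593] ((390.1867980957031, 205.9962158203125), (62.84239196777344, 64.62384796142578), 79.3803482055664)
[[ 589.1  -70.3    3. ]
 [ 624.1 -265.1    3. ]
 [ 434.9 -294.1    3. ]
 [ 400.5 -102.6    3. ]] ctr [ 512.1 -183.     3. ] sides 197.94783840480434 191.39012937012166
[ 230  174   56   66 1763] ((257.46820068359375, 205.92689514160156), (57.09758758544922, 37.2808952331543), 66.50143432617188)
[[570.8 304.8  24. ]
 [615.3 201.4  24. ]
 [455.9 131.4  24. ]
 [412.3 233.4  24. ]] ctr [513.6 217.8  24. ] sides 112.62778454433632 174.11651000276004
z in M [16.99023591 24.0722189  28.18348556]
[ 230  174   50   55 1558] ((255.01724243164062, 200.7069091796875), (45.43202590942383, 36.76580047607422), 66.80140686035156)
[[571.1 304.3  24. ]
 [614.5 202.   24. ]
 [486.9 146.8  24. ]
 [444.3 248.   24. ]] ctr [529.2 225.3  24. ] sides 111.07604266417428 138.9543829183255
side ctr 1673 [504.23631721 231.26069295  36.03594012] [16.41432442 24.43150187 27.38544731]
[520.78418629 219.31113841  36.85900739]
wheel [ 829.66008244 -124.15704963  149.33205417] [ 827.34115596 -125.29692231  149.45094867]
nip [444.34992833  -8.1232566  102.17358333] 1199.9456785251534
elb [632.41356947  -5.74468017  68.34130306] 1199.9456785251534
tin [ 638.90616855 -448.58141321   91.74566925] 1199.9456785251534
fl [ 429.56812233 -454.29680785   52.41487488] 1199.9456785251534
```

View pics/crop1.png

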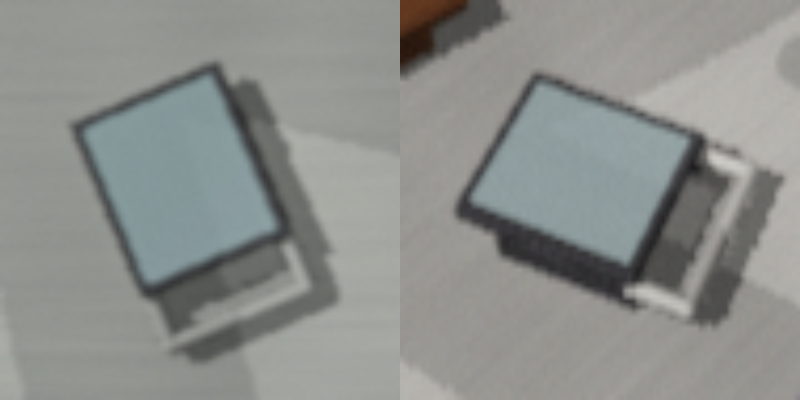

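The crop confirms the choice: grey glass, dark plate, bright steel handle bar toward the robot. The handle middle is near (440,186). I'll move above it, then turn.

Request:
{"fn": "play_rows", "kwargs": {
  "plan": "4.5 4.5 -3.32 0 0 0 0; 4.5 4.5 -3.32 0 0 0 0; 4.5 4.5 -3.32 0 0 0 0; 4.5 4.5 -3.32 0 0 0 0; 4.5 4.5 -3.32 0 0 0 0; 4.5 4.5 -3.32 0 0 0 0; 4.5 4.5 -3.32 0 0 0 0; 4.5 4.5 -3.32 0 0 0 0; 4.5 4.5 -3.32 0 0 0 0; 4.5 1.13 -5.41 0 0 0 0; 4.5 1.13 -5.41 0 0 0 0; 4.5 1.13 -5.41 0 0 0 0; 4.5 1.13 -5.41 0 0 0 0; 4.5 1.13 -5.41 0 0 0 0; 4.5 1.13 -5.41 0 0 0 0; 4.5 1.13 -5.41 0 0 0 0"
}}

```text
t: 2.1
ee_pos: [449.7, 187.3, 222.6]
orientation: [3.11, 0.443, -0.0]
ft_force: [2.1, 0.0, -0.0]
width: 45.0
```

Request:
{"fn": "play_rows", "kwargs": {
  "plan": "3.2 0 0 0 0 0 -9.8;3.2 0 0 0 0 0 -9.8;3.2 0 0 0 0 0 -9.8;3.2 0 0 0 0 0 -9.8;3.2 0 0 0 0 0 -9.8;3.2 0 0 0 0 0 -9.8;3.2 0 0 0 0 0 -9.8;3.2 0 0 0 0 0 -9.8;3.2 0 0 0 0 0 -9.8;3.2 0 0 0 0 0 -9.2; 3.2 0 0 0 0 0 0"
}}

```text
t: 3.48
ee_pos: [450.0, 185.4, 222.5]
orientation: [-1.722, -2.627, 0.001]
ft_force: [0.4, 0.2, 0.3]
width: 31.9
```

```bash
cat >> h.py <<'E'
def to(o,p,zdown=True):
    "tool-frame shift (cm) from the measured pose to p"
    return (R.from_rotvec(o["orientation"]).inv().apply(np.array(p)-o["ee_pos"])/10).round(2)
def st(o):
    m=R.from_rotvec(o["orientation"]).as_matrix()
    print("t %.2f tcp %s w %.1f F %s M %s q %s"%(o["t"],o["ee_pos"].round(1),o["width"],o["ft_force"].round(1),o["moment"].round(2),o["qpos"].round(2)));print("y heading %.1f"%np.degrees(np.arctan2(m[1,1],m[0,1])),"z",m[:,2].round(3))
def shot(n,name):
    from workcell import get_image
    im=get_image(n);np.savez(name+".npz",**im);cv2.imwrite(f"pics/{name}.png",im["pixels"][:,:,::-1]);return im
E
python3 - <<'E'
from h import *
from workcell import *
st(get_obs());im=shot("wrist","w1");print(im["eye"],R.from_rotvec(im["attitude"]).as_matrix()[:,2])
E
```

```text
t 3.48 tcp [450.  185.4 222.5] w 31.9 F [0.4 0.2 0.3] M [-0.   -0.14  0.03] q [ 0.37  0.22  1.93 -0.    0.99 -0.04]
y heading 23.5 z [-0. -0. -1.]
[420.0906343  255.12183623 383.82834756] [ 0.11297144 -0.25807801 -0.95949632]
```

View pics/w1.png

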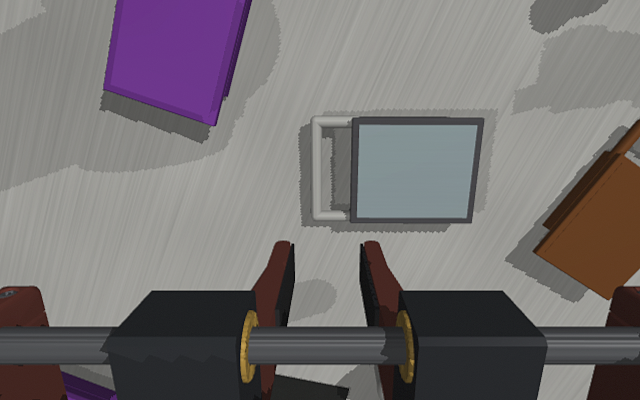

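The wrist view shows the mirror plate (352..484, 118..222) and its handle bar at column 316, rows 118–220. Next I localise the bar.

```bash
python3 - <<'E'
from h import *
from workcell import *
im=dict(np.load("w1.npz"));P=cloud(im)
q=P[128:210,313:319].reshape(-1,3);print("bar",q.mean(0),np.median(q[:,2]))
b=P[20:60,300:400].reshape(-1,3);print("bench",np.median(b[:,2]))
print("bar top ends ray z18",ray(im,[[316,122],[316,217]],12))
c=ray(im,[[352,118],[484,118],[471,222],[351,222]],24);print(c.round(1))
d=(c[0]+c[3]-c[1]-c[2])[:2];d/=np.linalg.norm(d);print("heading",np.degrees(np.arctan2(d[1],d[0]))+180, "edge->top",np.linalg.norm(c[0]-c[1]),np.linalg.norm(c[0]-c[3]))
bot=(c[1]+c[2])/2;print("bar from bottom",bot[:2]+d*166)
g=cloud(im)[130:210,370:460].reshape(-1,3);print("glass z",np.median(g[:,2]))
top=dict(np.load("top0.npz"));e=ray(top,[[279,236],[268,229],[258,236]],12);print(e)
h=bot[:2]+d*166;print("to",to(get_obs(),[h[0],h[1],60]),to(get_obs(),[h[0],h[1],3]))
E
```

```text
bar [437.45673567 186.67099608  18.40010946] 16.887783792779146
bench -0.7733305351860622
bar top ends ray z18 [[419.37994792 229.94133531  12.        ]
 [459.0828748  136.73190588  12.        ]]
[[450.1 248.3  24. ]
 [568.3 299.8  24. ]
 [610.8 201.1  24. ]
 [494.1 150.2  24. ]]
heading 23.550195651542822 edge->top 128.93669983707724 107.45418939335376
bar from bottom [437.38856463 184.15219887]
glass z 23.717284749895356
[[422.58719116 153.76322947  12.        ]
 [443.89037811 187.19010952  12.        ]
 [423.03615823 217.2441561   12.        ]]
to [ 0.38 -1.21 16.25] [ 0.38 -1.21 21.95]
```

Request:
{"fn": "play_rows", "kwargs": {
  "plan": "3.2 0.3 -1.15 0 0 0 0; 3.2 0 0 5 0 0 0; 3.2 0 0 5 0 0 0; 3.2 0 0 5 0 0 0; 3.2 0 0 3 0 0 0; 3.2 0 0 2 0 0 0; 3.2 0 0 1.8 0 0 0; 3.2 0 0 0 0 0 0; 0.6 0 0 0 0 0 0; 0.6 0 0 0 0 0 0; 0.6 0 0 0 0 0 0; 0.6 0 0 0 0 0 0"
}}

```text
t: 5.03
ee_pos: [438.7, 183.8, 5.3]
orientation: [1.72, 2.628, 0.001]
ft_force: [-1.5, -0.3, 6.3]
width: 10.9
```

Request:
{"fn": "play_rows", "kwargs": {
  "plan": "0.6 0 0.25 -2.15 0 0 0; 0.6 0 0.3 -2.15 0 0 0; 0.6 0 0.8 -2 0 0 0; 0.6 0 0.85 -2 0 0 0; 0.6 0 1.3 -1.75 0 0 0; 0.6 0 1.3 -1.7 0 0 0; 0.6 0 1.7 -1.35 0 0 0; 0.6 0 1.7 -1.3 0 0 0; 0.6 0 2 -0.9 0 0 0; 0.6 0 2 -0.8 0 0 0; 0.6 0 0 0 0 0 0"
}}

```text
t: 6.4
ee_pos: [551.2, 232.9, 165.7]
orientation: [1.72, 2.628, 0.002]
ft_force: [-0.8, -0.2, -4.3]
width: 11.1
```

```bash
python3 - <<'E'
from h import *
from workcell import *
st(get_obs());a=shot("side","s2");b=shot("wrist","w2")
cv2.imwrite("pics/c2.png",cv2.hconcat([cv2.resize(a["pixels"][120:300,180:400,::-1],(400,327)),cv2.resize(b["pixels"][100:362,160:480,::-1],(400,327))]))
E
```

```text
t 6.40 tcp [551.2 232.9 165.7] w 11.1 F [-0.8 -0.2 -4.3] M [-0.16  0.09 -0.  ] q [ 0.38  0.45  1.73 -0.    0.95 -0.03]
y heading 23.6 z [ 0.001  0.    -1.   ]
```

View pics/c2.png

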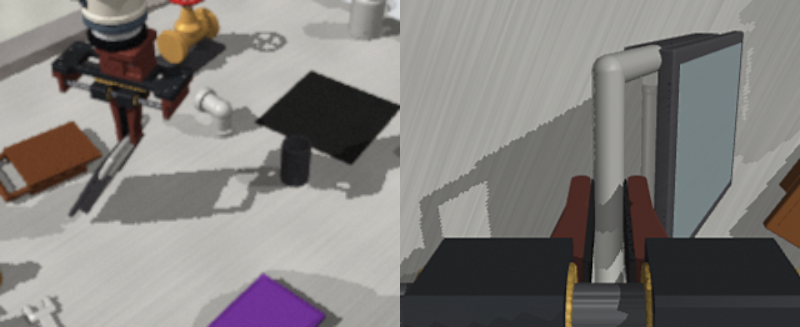

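The mirror is held by its bar (weight 4.3 N), still leaning before the vertical with the glass outward. I'll raise it and carry it over to the mat.

Request:
{"fn": "play_rows", "kwargs": {
  "plan": "0.6 0 0 -2 0 0 0; 0.6 0 0 -3.2 0 0 0; 0.6 0 0 -3.2 0 0 0; 0.6 0 0 -3 0 0 0; 0.6 -1.5 -1.4 0 0 0 0; 0.6 -3 -2.7 0 0 0 0; 0.6 -3.7 -3.4 0 0 0 0; 0.6 -3.7 -3.4 0 0 0 0; 0.6 -3.7 -3.4 0 0 0 0; 0.6 -3.7 -3.4 0 0 0 0; 0.6 -3.7 -3.4 0 0 0 0; 0.6 -3.7 -3.4 0 0 0 0; 0.6 -3.5 -3.1 0 0 0 0; 0.6 -2.5 -2 0 0 0 0; 0.6 -1.0 -0.9 0 0 0 0; 0.6 0 0 0 0 0 6.8; 0.6 0 0 0 0 0 6.8; 0.6 0 0 0 0 0 0"
}}

```text
t: 8.75
ee_pos: [404.6, -197.7, 278.6]
orientation: [-2.016, -2.406, 0.001]
ft_force: [-1.1, 0.0, -4.3]
width: 10.4
```

```bash
python3 - <<'E'
from h import *
from workcell import *
st(get_obs());a=shot("side","s3");b=shot("wrist","w3")
P=cloud(b)
m=R.from_rotvec(get_obs()["orientation"]).as_matrix();tc=get_obs()["ee_pos"]
q=P[::1].reshape(-1,3);l=(q-tc)@m  # tool frame
k=(np.abs(l[:,0])<60)&(l[:,2]>15)&(l[:,2]<190)&(np.abs(l[:,1])<150)&(q[:,2]>20)
for z0 in range(15,190,20):
    s=k&(l[:,2]>=z0)&(l[:,2]<z0+20)
    if s.sum()>20: print(z0,s.sum(),"y",np.percentile(l[s,1],[5,50,95]).round(0),"x",np.percentile(l[s,0],[5,95]).round(0))
cv2.imwrite("pics/c3.png",cv2.hconcat([cv2.resize(a["pixels"][60:240,250:470,::-1],(400,327)),cv2.resize(b["pixels"][100:362,160:480,::-1],(400,327))]))
E
```

```text
t 8.75 tcp [ 404.6 -197.7  278.6] w 10.4 F [-1.1  0.  -4.3] M [-0.02  0.04  0.04] q [-0.48  0.09  1.94  0.    1.11 -0.66]
y heading 10.1 z [-0.002  0.001 -1.   ]
15 1857 y [11. 20. 24.] x [-12.  55.]
35 2449 y [ 9. 16. 30.] x [-23.  56.]
55 951 y [21. 34. 38.] x [-43.  56.]
75 773 y [25. 41. 44.] x [-44.  56.]
95 611 y [35. 47. 51.] x [-44.  56.]
115 490 y [48. 54. 57.] x [-45.  56.]
135 313 y [58. 60. 63.] x [-45.  55.]
```

View pics/c3.png

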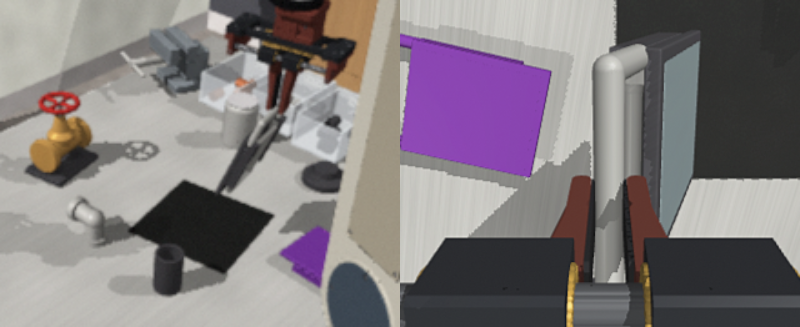

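The mirror is held about 18° short of vertical by grip friction. I'll tilt the tool 30° so it passes vertical, then bring it over the mat.

Request:
{"fn": "play_rows", "kwargs": {
  "plan": "0.6 0 0 0 7 0 0; 0.6 0 0 0 8 0 0; 0.6 0 0 0 8 0 0; 0.6 0 0 0 7 0 0; 0.6 -0.1 2.1 1.2 0 0 0; 0.6 -0.1 2.7 1.5 0 0 0; 0.6 -0.1 2.7 1.5 0 0 0; 0.6 -0.1 2 1.1 0 0 0; 0.6 0 1.1 0.5 0 0 0; 0.6 0 0 0 0 0 0; 0.6 0 0 0 0 0 0"
}}

```text
t: 10.22
ee_pos: [468.3, -191.5, 177.1]
orientation: [-1.768, -2.108, 0.564]
ft_force: [0.5, -0.7, -3.1]
width: 10.7
```

```bash
cat >> h.py <<'E'
S=np.array([512.,-183.]);YA=np.radians(10)
def sta(p):
    p=np.asarray(p,float);d=p[...,:2]-S;return np.stack([d[...,0]*np.cos(YA)+d[...,1]*np.sin(YA),-d[...,0]*np.sin(YA)+d[...,1]*np.cos(YA),p[...,2]],-1)
def tilt(b,o):
    "glass side points seen by wrist, station frame slices"
    p=sta(cloud(b).reshape(-1,3));t=sta(o["ee_pos"])
    hs=cv2.cvtColor(b["pixels"],cv2.COLOR_RGB2HSV).reshape(-1,3).astype(int)
    k=(np.abs(p[:,1]-t[1])<70)&(p[:,2]>12)&(p[:,2]<t[2]+5)&(np.abs(p[:,0]-t[0])<190)&(hs[:,0]>80)&(hs[:,0]<110)&(hs[:,1]>15)&(hs[:,2]>70)
    print("sta tcp",t.round(1),k.sum())
    if k.sum()>50:
        q=p[k];c=q.mean(0);u,s,v=np.linalg.svd(q-c,full_matrices=False);n=v[2]*np.sign(v[2][0]);print("plane c",c.round(1),"n",n.round(3),"rms",(s[2]/np.sqrt(len(q))).round(2),"zmin",q[:,2].min().round(1),"elev",np.degrees(np.arcsin(n[2])).round(1),"yaw",np.degrees(np.arctan2(n[1],n[0])).round(1))
E
python3 - <<'E'
from h import *
from workcell import *
o=get_obs();st(o);b=shot("wrist","w4");tilt(b,o)
E
```

```text
t 10.22 tcp [ 468.3 -191.5  177.1] w 10.7 F [ 0.5 -0.7 -3.1] M [ 0.07 -0.69  0.  ] q [-0.28  0.55  1.65 -0.22  1.43 -0.37]
y heading 10.0 z [-0.492 -0.087 -0.866]
sta tcp [-44.5  -0.8 177.1] 4150
plane c [-45.5   2.7  85.2] n [ 0.988  0.006 -0.151] rms 0.19 zmin 12.0 elev -8.7 yaw 0.3
```

Request:
{"fn": "play_rows", "kwargs": {
  "plan": "0.6 0 -0.5 1.1 0 0 0; 0.6 0 -0.5 1.1 0 0 0; 0.6 0 0.2 0.35 0 0 0; 0.6 0 0 0 0 0 0"
}}

```text
t: 10.78
ee_pos: [449.9, -197.2, 165.2]
orientation: [-1.771, -2.109, 0.57]
ft_force: [1.1, -0.4, 44.1]
width: 11.2
```

```bash
python3 - <<'E'
from h import *
from workcell import *
o=get_obs();st(o);b=shot("wrist","w5");tilt(b,o)
E
```

```text
t 10.78 tcp [ 449.9 -197.2  165.2] w 11.2 F [ 1.1 -0.4 44.1] M [-0.73  3.37  0.13] q [-0.29  0.54  1.69 -0.24  1.38 -0.36]
y heading 9.8 z [-0.491 -0.092 -0.866]
sta tcp [-63.6  -3.2 165.2] 4883
plane c [-57.9   2.   79.6] n [ 0.994  0.006 -0.105] rms 0.18 zmin 12.0 elev -6.0 yaw 0.3
```

It's touching with 44 N, so I'll ease up 6 mm and roll the mirror over its bottom edge.

Request:
{"fn": "play_rows", "kwargs": {
  "plan": "0.6 0 -0.3 -0.52 0 0 0; 0.6 0 1.19 -0.52 0 0 0; 0.6 0 1.19 -0.52 0 0 0; 0.6 0 1.4 -0.35 0 0 0; 0.6 0 1.4 -0.35 0 0 0; 0.6 0 1.43 -0.1 0 0 0; 0.6 0 1.43 -0.1 0 0 0; 0.6 0 0 0 0 0 0"
}}

```text
t: 11.82
ee_pos: [527.9, -180.9, 140.4]
orientation: [-1.767, -2.108, 0.564]
ft_force: [1.9, -0.0, 4.1]
width: 11.2
```

```bash
python3 - <<'E'
from h import *
from workcell import *
o=get_obs();st(o);b=shot("wrist","w6");tilt(b,o)
a=shot("side","s6")
cv2.imwrite("pics/c6.png",cv2.hconcat([cv2.resize(a["pixels"][60:240,250:470,::-1],(400,327)),cv2.resize(b["pixels"][100:362,160:480,::-1],(400,327))]))
E
```

```text
t 11.82 tcp [ 527.9 -180.9  140.4] w 11.2 F [ 1.9 -0.   4.1] M [-0.05 -0.34 -0.05] q [-0.24  0.67  1.53 -0.2   1.44 -0.34]
y heading 10.0 z [-0.492 -0.087 -0.866]
sta tcp [ 16.   -0.7 140.4] 2
```

View pics/c6.png

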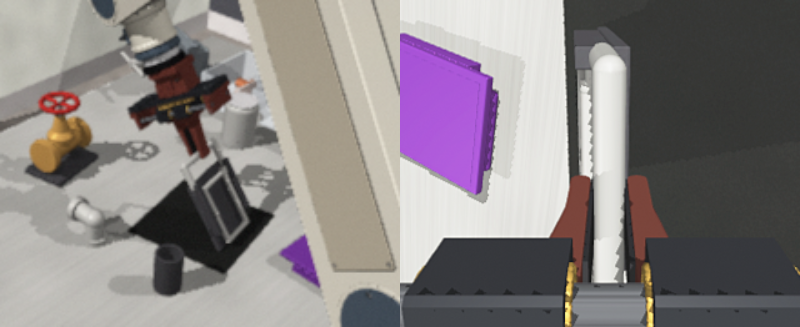

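Side view: the mirror rolls over correctly, back and bail facing up toward the robot. I'll continue down while untilting the tool.

Request:
{"fn": "play_rows", "kwargs": {
  "plan": "0.6 0 1.43 0.17 0 0 0; 0.6 0 1.43 0.17 0 0 0; 0.6 0 1.37 0.4 0 0 0; 0.6 0 1.37 0.4 0 0 0; 0.6 0 1.38 0.64 -6 0 0; 0.6 0 1.31 0.78 -6 0 0; 0.6 0 1.04 1.08 -6 0 0; 0.6 0 0.92 1.17 -6 0 0; 0.6 0 0.57 1.37 -6 0 0; 0.6 0 0.32 1.2 0 0 0; 0.6 0 0 0 0 0 0"
}}

```text
t: 13.3
ee_pos: [605.1, -166.6, 23.3]
orientation: [-2.016, -2.403, 0.005]
ft_force: [-1.8, 0.2, -1.5]
width: 11.5
```

Request:
{"fn": "play_rows", "kwargs": {
  "plan": "0.6 0 0 0.5 0 0 0; 0.6 0 0 0.5 0 0 0; 0.6 0 0 0.2 0 0 0; 0.6 0 0 0 0 0 0"
}}

```text
t: 13.8
ee_pos: [607.5, -167.1, 13.4]
orientation: [2.018, 2.406, 0.001]
ft_force: [2.2, 0.5, -0.4]
width: 11.5
```

```bash
python3 - <<'E'
from h import *
from workcell import *
o=get_obs();st(o);b=shot("wrist","w7");a=shot("side","s7")
cv2.imwrite("pics/c7.png",cv2.hconcat([cv2.resize(a["pixels"][60:240,250:470,::-1],(400,327)),cv2.resize(b["pixels"],(400,327))[:,:,::-1]]))
P=sta(cloud(b));q=P[...,:]
# plate back heights in slices
k=(np.abs(q[...,1])<30)
for x in range(-90,100,20):
    s=k&(np.abs(q[...,0]-x)<6)&(q[...,2]>-5)&(q[...,2]<60)
    if s.sum()>20:print(x,s.sum(),np.percentile(q[s][:,2],[10,50,90]).round(1))
E
```

```text
t 13.80 tcp [ 607.5 -167.1   13.4] w 11.5 F [ 2.2  0.5 -0.4] M [ 0.02 -0.31  0.02] q [-0.29  0.71  1.71  0.    0.72 -0.46]
y heading 10.0 z [ 0.001 -0.    -1.   ]
-50 2322 [10.5 11.4 12.6]
-30 2733 [12.  12.8 14.3]
-10 2746 [13.4 14.2 15.4]
10 2762 [14.7 15.6 16.7]
30 2136 [16.1 16.9 17.7]
50 2984 [17.8 19.  31.2]
70 2171 [1.5 2.3 3. ]
90 2819 [ 2.2 30.3 51.4]
```

View pics/c7.png

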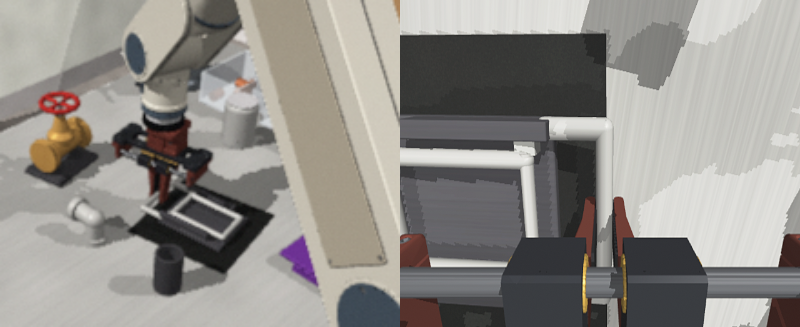

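Almost flat, at 0.07 rad. I'll lower it the last 9 mm, release, rise and back off so I can see the bail.

Request:
{"fn": "play_rows", "kwargs": {
  "plan": "0.6 0 0 0.4 0 0 0; 0.6 0 0 0.3 0 0 0; 0.6 0 0 0.2 0 0 0; 0.6 0 0 0 0 0 0"
}}

```text
t: 14.4
ee_pos: [606.4, -167.0, 3.8]
orientation: [-2.019, -2.406, 0.0]
ft_force: [1.9, -1.1, -0.3]
width: 11.1
```

Request:
{"fn": "play_rows", "kwargs": {
  "plan": "3.2 0 0 0 0 0 0; 3.2 0 0 0 0 0 0; 3.2 0 0 -1 0 0 0; 3.2 0 0 -4 0 0 0; 3.2 0 0 -5 0 0 0; 3.2 0 -4 -5 0 0 0; 3.2 0 -5 -1 0 0 0; 3.2 0 -5 0 0 0 0; 3.2 0 0 0 0 0 0"
}}

```text
t: 15.52
ee_pos: [466.6, -191.1, 163.7]
orientation: [-2.021, -2.404, 0.001]
ft_force: [0.2, 0.2, 0.3]
width: 31.7
```

```bash
python3 - <<'E'
from h import *
from workcell import *
o=get_obs();st(o);b=shot("wrist","w8");P=sta(cloud(b))
cv2.imwrite("pics/c8.png",b["pixels"][:,:,::-1])
for x in range(-100,100,20):
    s=(np.abs(P[...,1])<25)&(np.abs(P[...,0]-x)<6)&(P[...,2]>-5)&(P[...,2]<60)
    if s.sum()>20:print(x,s.sum(),np.percentile(P[s][:,2],[10,50,90]).round(1))
E
```

```text
t 15.53 tcp [ 466.6 -191.1  163.7] w 31.7 F [0.2 0.2 0.3] M [-0.02 -0.08 -0.07] q [-0.41  0.33  1.94 -0.    0.87 -0.58]
y heading 9.9 z [-0.001  0.    -1.   ]
-100 652 [-1.3  1.4  2.8]
-80 687 [1.3 2.2 3.1]
-60 788 [10.1 23.  24.4]
-40 725 [ 9.4 10.2 11.2]
-20 713 [ 9.3 10.3 11.2]
0 718 [ 9.3 10.3 11.2]
20 723 [ 9.4 10.3 11.2]
40 963 [ 9.7 20.  24. ]
60 548 [ 2.   9.9 11.1]
80 686 [1.4 2.4 3.3]
```

View pics/c8.png

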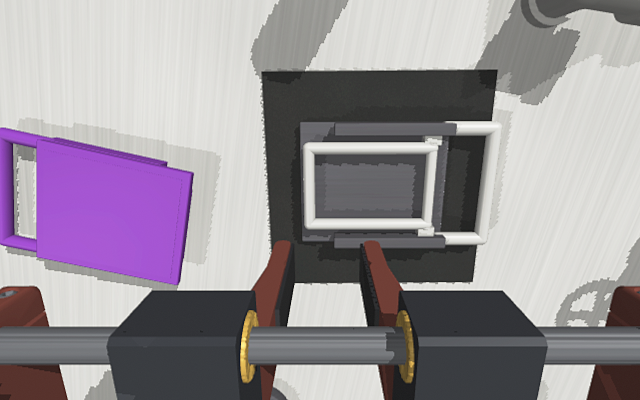

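The mirror lies flat face down on the mat (back at z≈10). Foot bar is at column 309, rows 145–227; hinge near column 433; handle bar at column ~490. Mat corners are near (263,71), (497,70) and (474,281).

```bash
python3 - <<'E'
from h import *
from workcell import *
b=dict(np.load("w8.npz"));P=cloud(b);Q=sta(P)
px=b["pixels"].astype(int)
k=(Q[...,0]>-80)&(Q[...,0]<-50)&(np.abs(Q[...,1])<28)&(Q[...,2]>18)&(Q[...,2]<32)
f=Q[k];print("foot",k.sum(),f.mean(0).round(1),np.percentile(f[:,0],[2,98]).round(1),"zmax",np.percentile(f[:,2],98)," slope",np.polyfit(f[:,1],f[:,0],1))
k=(Q[...,0]>80)&(Q[...,0]<115)&(np.abs(Q[...,1])<40)&(Q[...,2]>9)&(Q[...,2]<30)
f=Q[k];print("bar",k.sum(),f.mean(0).round(1),np.percentile(f[:,0],[2,98]).round(1),"zmax",np.percentile(f[:,2],98),np.polyfit(f[:,1],f[:,0],1))
# bail lateral extent, plate lateral
k=(Q[...,0]>-60)&(Q[...,0]<25)&(np.abs(Q[...,1])<46)&(Q[...,2]>18)&(Q[...,2]<32);print("bail y",np.percentile(Q[k][:,1],[1,99]).round(1))
print("mat corners",ray(b,[[263,71],[497,70],[474,281],[275,283]],3).round(1))
g=(px.max(-1)<60)&(np.abs(P[...,2]-3)<6);g[290:]=0;g[:,250:]&=True;g[:,:250]=0;g[:,505:]=0
c=np.argwhere(g)[:,::-1].astype(np.float32);r=cv2.minAreaRect(ray(b,c,3)[:,:2].astype(np.float32));print("mat rect",r)
o=get_obs()
E
```

```text
foot 734 [-60.9   0.   23. ] [-65.9 -55.6] zmax 25.223744726613788  slope [-2.22027143e-02 -6.08692852e+01]
bar 1309 [94.8  1.5 18.7] [ 90.5 101.3] zmax 21.35885845694041 [2.48572387e-04 9.47714611e+01]
bail y [-45.5  40.9]
mat corners [[ 397.4 -103.3    3. ]
 [ 591.7  -68.5    3. ]
 [ 629.2 -262.8    3. ]
 [ 433.8 -299.3    3. ]]
mat rect ((511.85638427734375, -183.670166015625), (198.4848175048828, 198.1134033203125), 10.39233112335205)
```

Request:
{"fn": "play_rows", "kwargs": {
  "plan": "2.8 0 -1.5 3 0 0 0; 2.8 0 0 5 0 0 0; 2.8 0 0 4 0 0 0; 2.8 0 0 1.7 0 0 0; 2.8 0 0 1 0 0 0; 2.8 0 0 0.3 0 0 0; 2.8 0 0 0 0 0 0"
}}

```text
t: 16.45
ee_pos: [455.7, -194.1, 13.7]
orientation: [2.018, 2.406, 0.001]
ft_force: [-0.3, -0.1, -0.0]
width: 27.9
```

Request:
{"fn": "play_rows", "kwargs": {
  "plan": "0.4 0 0 0 0 0 0; 0.4 0 0 0 0 0 0; 0.4 0 0 0 0 0 0; 0.4 0 0 0 0 0 0"
}}

```text
t: 16.95
ee_pos: [454.4, -193.7, 13.3]
orientation: [-2.019, -2.406, 0.001]
ft_force: [-4.5, -0.8, 6.7]
width: 9.2
```

Request:
{"fn": "play_rows", "kwargs": {
  "plan": "0.4 0 -0.02 -0.52 2.87 0 0; 0.4 0 -0.02 -1.05 5.73 0 0; 0.4 0 -0.02 -1.05 5.73 0 0; 0.4 0 0 0 0 0 0"
}}

```text
t: 17.45
ee_pos: [458.8, -193.6, 39.2]
orientation: [-1.908, -2.277, 0.284]
ft_force: [2.1, -0.1, -0.3]
width: 9.2
```

```bash
cat >> h.py <<'E'
def back(b,xs):
    P=sta(cloud(b))
    for x in xs:
        s=(np.abs(P[...,1])<25)&(np.abs(P[...,0]-x)<6)&(P[...,2]>-5)&(P[...,2]<60)
        if s.sum()>20:print(x,s.sum(),np.percentile(P[s][:,2],[10,50,90]).round(1))
E
python3 - <<'E'
from h import *
from workcell import *
o=get_obs();st(o);print(sta(o["ee_pos"]));b=shot("wrist","w9");back(b,range(-80,80,20))
E
```

```text
t 17.45 tcp [ 458.8 -193.6   39.2] w 9.2 F [ 2.1 -0.1 -0.3] M [-0.08 -0.53  0.06] q [-0.35  0.62  1.86 -0.16  0.88 -0.41]
y heading 10.1 z [-0.24  -0.044 -0.97 ]
[-54.23640266  -1.21078917  39.24028182]
-80 1161 [1.5 2.3 3. ]
-60 716 [44.4 48.7 56.2]
-40 1839 [ 9.6 10.5 53.4]
-20 1864 [ 9.5 10.3 11.1]
0 2063 [ 9.5 10.3 11.1]
20 2229 [ 9.5 10.3 11.2]
40 2774 [ 9.6 10.5 19.5]
60 1679 [ 9.5 10.4 11.3]
```

Mirror stays flat and the bail follows. I'll continue to the stop, with a little overtravel.

Request:
{"fn": "play_rows", "kwargs": {
  "plan": "0.4 0 -0.02 -1.05 5.73 0 0; 0.4 0 -0.02 -1.05 5.73 0 0; 0.4 0 -0.02 -1.05 5.73 0 0; 0.4 0 -0.01 -0.52 2.87 0 0; 0.4 0 0 0 0 0 0"
}}

```text
t: 18.12
ee_pos: [468.7, -191.1, 72.3]
orientation: [-1.725, -2.057, 0.634]
ft_force: [1.0, -0.3, 0.8]
width: 9.0
```

```bash
python3 - <<'E'
from h import *
from workcell import *
o=get_obs();st(o);print(sta(o["ee_pos"]));b=shot("wrist","w10");back(b,range(-80,80,20))
E
```

```text
t 18.12 tcp [ 468.7 -191.1   72.3] w 9.0 F [ 1.  -0.3  0.8] M [ 0.07 -0.43  0.03] q [-0.26  0.74  1.63 -0.25  1.33 -0.31]
y heading 10.1 z [-0.556 -0.097 -0.826]
[-44.01204434  -0.48611945  72.33047674]
-80 398 [1.5 2.2 2.9]
-60 705 [ 9.5 10.3 10.9]
-40 1063 [ 9.5 10.3 11. ]
-20 1337 [ 9.5 10.3 11.1]
0 1681 [ 9.5 10.3 11.1]
20 2148 [ 9.5 10.3 11.2]
40 2561 [ 9.6 10.6 22.5]
60 2910 [ 9.2 10.3 11.3]
```

Request:
{"fn": "play_rows", "kwargs": {
  "plan": "0.4 0 0 -0.26 1.4 0 0; 0.4 0 0 -0.26 1.4 0 0; 0.4 0 0 0 0 0 0"
}}

```text
t: 18.55
ee_pos: [471.8, -190.8, 77.4]
orientation: [-1.697, -2.024, 0.682]
ft_force: [-2.1, -0.8, -0.8]
width: 8.9
```

```bash
python3 - <<'E'
from h import *
from workcell import *
o=get_obs();st(o);print(sta(o["ee_pos"]));b=shot("wrist","w11");back(b,range(-80,80,20))
E
```

```text
t 18.55 tcp [ 471.8 -190.8   77.4] w 8.9 F [-2.1 -0.8 -0.8] M [ 0.03 -0.22  0.04] q [-0.25  0.76  1.6  -0.26  1.4  -0.3 ]
y heading 10.0 z [-0.596 -0.105 -0.796]
[-40.91764131  -0.67667686  77.43349793]
-80 603 [1.6 2.3 3. ]
-60 691 [13.5 14.2 14.9]
-40 1036 [12.9 13.6 14.3]
-20 1313 [12.2 13.  13.8]
0 1657 [11.6 12.4 13.2]
20 2127 [10.9 11.7 12.6]
40 2399 [10.4 11.4 22.6]
60 3017 [ 9.1 10.4 11.4]
```

The bottom edge lifted 4 mm, so the stand is at its solid stop. I'll lower by that amount, release and withdraw along the tool axis.

Request:
{"fn": "play_rows", "kwargs": {
  "plan": "0.4 0 0.09 0.12 -0.8 0 0; 0.4 0 0.09 0.12 -0.8 0 0; 0.4 0 0 0 0 0 0; 2.8 0 0 0 0 0 0; 2.8 0 0 0 0 0 0; 2.8 0 0 -2 0 0 0; 2.8 0 0 -5 0 0 0; 2.8 0 0 -5 0 0 0; 2.8 0 0 0 -9 0 0; 2.8 0 0 0 -9 0 0; 2.8 0 0 0 -9 0 0; 2.8 0 0 0 -8.3 0 0; 2.8 0 0 0 0 0 0"
}}

```text
t: 20.23
ee_pos: [539.2, -178.9, 172.8]
orientation: [-2.019, -2.402, 0.007]
ft_force: [0.4, 0.9, -0.4]
width: 27.8
```

```bash
python3 - <<'E'
from h import *
from workcell import *
o=get_obs();st(o);print(sta(o["ee_pos"]));b=shot("wrist","w12");back(b,range(-80,80,20))
Q=sta(cloud(b))
k=(Q[...,0]>-60)&(Q[...,0]<30)&(np.abs(Q[...,1])<45)&(Q[...,2]>28)&(Q[...,2]<95);f=Q[k];print("bail",k.sum(),np.percentile(f[:,2],[1,50,99]));
f=f[(np.abs(f[:,1])>30)|1];print("slope",np.polyfit(f[:,0],f[:,2],1),f[:,0].min())
m=f[(np.abs(f[:,1])<25)];print("footbar",m.mean(0) if len(m) else 0,len(m), np.percentile(m[:,2],98) if len(m) else 0)
k=(Q[...,0]>80)&(Q[...,0]<115)&(np.abs(Q[...,1])<40)&(Q[...,2]>9)&(Q[...,2]<30)
f=Q[k];print("bar",k.sum(),f.mean(0).round(1),np.polyfit(f[:,1],f[:,0],1))
cv2.imwrite("pics/c12.png",b["pixels"][:,:,::-1])
E
```

```text
t 20.23 tcp [ 539.2 -178.9  172.8] w 27.8 F [ 0.4  0.9 -0.4] M [-0.01 -0.12  0.03] q [-0.34  0.41  1.79 -0.    0.95 -0.51]
y heading 9.9 z [-0.006 -0.001 -1.   ]
[ 27.45011664  -0.71354696 172.77713546]
-80 642 [1.2 2.2 3.1]
-60 139 [ 1.7  9.2 10.6]
-40 624 [ 9.2 10.2 11.1]
-20 655 [ 9.3 10.2 11.1]
0 679 [ 9.3 10.2 11.2]
20 701 [ 9.3 10.3 11.1]
40 734 [ 9.4 10.3 11.6]
60 632 [ 9.3 10.3 11.2]
bail 3496 [37.53614593 73.24294381 84.13024177]
slope [ 0.5786308  17.10037642] 29.55317343909778
footbar 0 0 0
bar 1167 [101.8   1.5  18.9] [-2.07729509e-03  1.01828603e+02]<stdin>:6: RankWarning: Polyfit may be poorly conditioned
```

View pics/c12.png

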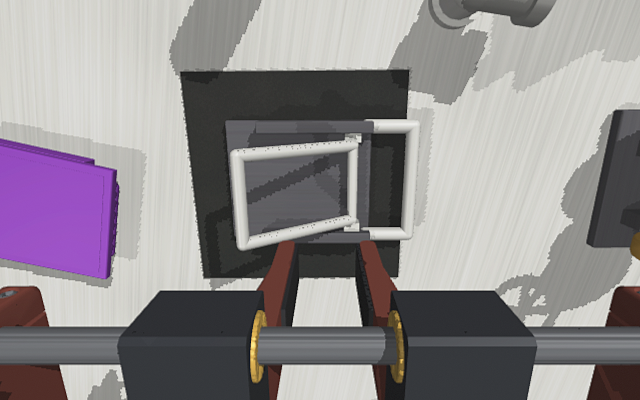

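The stand is open (foot bar at column 239, rows 155–245), mirror flat and still on the mat. I'll check the foot height and the bar from pixels.

```bash
python3 - <<'E'
from h import *
from workcell import *
b=dict(np.load("w12.npz"));Q=sta(cloud(b))
q=Q[165:235,236:243].reshape(-1,3);print("foot",np.median(q,0),np.percentile(q[:,2],[10,50,90,98]))
for z in(75,79,82):print(z,sta(ray(b,[[239,155],[239,200],[242,245]],z)).round(1).tolist())
q=Q[170:230,352:355].reshape(-1,3);print("cross/hinge",np.median(q,0))
q=Q[130:225,411:416].reshape(-1,3);print("bar",np.median(q,0));print(sta(ray(b,[[414,125],[408,234]],15)))
E
```

```text
foot [-35.94216014   5.03495257  82.85965994] [81.64487215 82.85965994 83.86866509 84.45401918]
75 [[-35.7, 36.1, 75.0], [-38.1, 2.2, 75.0], [-38.3, -34.3, 75.0]]
79 [[-34.7, 36.7, 79.0], [-37.1, 3.3, 79.0], [-37.3, -32.6, 79.0]]
82 [[-34.0, 37.1, 82.0], [-36.3, 4.2, 82.0], [-36.5, -31.3, 82.0]]
cross/hinge [ 51.17564993 -11.4333611   23.33164708]
bar [104.47091647   8.10196154  19.76971059]
[[103.51558056  53.13002916  15.        ]
 [104.65641976 -48.18376142  15.        ]]
```

The foot top is at 84.4, so its centre is at 79.4, matching the expected 79.3 at the stop. Now I regrip the handle.

Request:
{"fn": "play_rows", "kwargs": {
  "plan": "3.2 0.25 3.7 0 0 0 0; 3.2 0 3.8 0 0 0 0; 3.2 0 0 4 0 0 0; 3.2 0 0 5 0 0 0; 3.2 0 0 4 0 0 0; 3.2 0 0 2.3 0 0 0; 3.2 0 0 1.4 0 0 0; 3.2 0 0 0 0 0 0; 0.6 0 0 0 0 0 0; 0.6 0 0 0 0 0 0; 0.6 0 0 0 0 0 0; 0.6 0 0 0 0 0 0"
}}

```text
t: 21.78
ee_pos: [613.4, -163.3, 5.0]
orientation: [-2.017, -2.404, 0.006]
ft_force: [-1.2, 0.3, 2.8]
width: 11.2
```

Request:
{"fn": "play_rows", "kwargs": {
  "plan": "0.6 0 -0.1 -1 0 0 0; 0.6 0 -0.2 -1.2 0 0 0; 0.6 0 -0.3 -1.4 0 0 0; 0.6 0 -0.35 -1.4 0 0 0; 0.6 0 -0.55 -1.35 0 0 0; 0.6 0 -0.6 -1.3 0 0 0; 0.6 0 -0.8 -1.2 0 0 0; 0.6 0 -0.8 -1.2 0 0 0; 0.6 0 -1 -1.05 0 0 0; 0.6 0 -1 -1 0 0 0; 0.6 0 -1.15 -0.85 0 0 0; 0.6 0 -1.2 -0.85 0 0 0; 0.6 0 -1.3 -0.65 0 0 0; 0.6 0 -1.3 -0.6 0 0 0; 0.6 0 -1.4 -0.4 0 0 0; 0.6 0 -1.4 -0.4 0 0 0; 0.6 0 -1.3 -0.2 0 0 0; 0.6 0 -1.3 -0.1 0 0 0; 0.6 0 0 0 0 0 0"
}}

```text
t: 24.15
ee_pos: [455.1, -191.1, 167.0]
orientation: [-2.018, -2.403, 0.006]
ft_force: [-0.3, 0.0, -4.4]
width: 11.5
```

```bash
python3 - <<'E'
from h import *
from workcell import *
o=get_obs();st(o);b=shot("wrist","w13");tilt(b,o);shot("side","s13")
E
```

```text
t 24.15 tcp [ 455.1 -191.1  167. ] w 11.5 F [-0.3  0.  -4.4] M [ 0.04 -0.35 -0.04] q [-0.42  0.31  1.96 -0.    0.88 -0.59]
y heading 10.0 z [-0.006 -0.001 -1.   ]
sta tcp [-57.4   1.9 167. ] 32
```

Request:
{"fn": "play_rows", "kwargs": {
  "plan": "0.6 0 0.5 -1.5 0 0 0; 0.6 0 1.5 -1.5 0 0 0; 0.6 0 1.8 0 -5 0 0; 0.6 0 1.4 0 -8 0 0; 0.6 0 0 0 -8 0 0; 0.6 0 0 0 -5 0 0; 0.6 0 0 0 0 0 0; 0.6 0 0 0 0 0 0"
}}

```text
t: 25.25
ee_pos: [508.5, -182.3, 198.8]
orientation: [1.807, 2.155, 0.491]
ft_force: [-0.0, -0.9, -4.0]
width: 11.3
```

```bash
python3 - <<'E'
from h import *
from workcell import *
o=get_obs();st(o);b=shot("wrist","w14");tilt(b,o);shot("side","s14")
E
```

```text
t 25.25 tcp [ 508.5 -182.3  198.8] w 11.3 F [-0.  -0.9 -4. ] M [-0.13  0.38  0.02] q [-0.53  0.22  2.09  0.56  0.55 -1.15]
y heading 10.1 z [ 0.427  0.075 -0.901]
sta tcp [ -3.3   1.3 198.8] 7
```

```bash
python3 - <<'E'
from h import *
a=dict(np.load("s14.npz"));b=dict(np.load("w14.npz"))
cv2.imwrite("pics/c14.png",cv2.hconcat([cv2.resize(a["pixels"][80:240,250:420,::-1],(400,376)),cv2.resize(b["pixels"][...,::-1],(400,376))]))
E
```

```text
(no output)
```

View pics/c14.png

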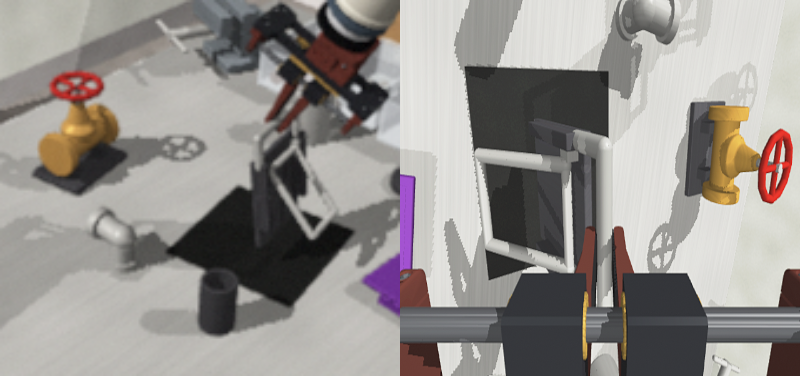

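Side view: the mirror is near vertical, bail open toward the robot. I'll measure its tilt from depth slices of the plate.

```bash
cat >> h.py <<'E'
def plate(im,o,lo=25):
    "dark plate points: robust line x(z) in station frame"
    p=sta(cloud(im).reshape(-1,3));t=sta(o["ee_pos"]);v=im["pixels"].reshape(-1,3).astype(int);sat=v.max(1)-v.min(1)
    k=(np.abs(p[:,1])<62)&(p[:,2]>lo)&(p[:,2]<t[2]-25)&(np.abs(p[:,0]-t[0])<110)&(v.max(1)<125)&(sat<22)
    q=p[k];print("n",k.sum())
    for z in range(lo,int(t[2])-20,15):
        s=q[(q[:,2]>=z)&(q[:,2]<z+15)]
        if len(s)>8:print(z+7,len(s),np.percentile(s[:,0],[5,25,50,75,95]).round(1),"y",np.percentile(s[:,1],[5,50,95]).round(0))
E
python3 - <<'E'
from h import *
from workcell import *
o=get_obs()
for n in("s14","w14"):plate(dict(np.load(n+".npz")),o)
E
```

```text
n 758
47 61 [-29.6 -28.7 -27.7 -26.7 -23.8] y [-28.  17.  58.]
62 47 [-27.4 -26.4 -25.  -24.1 -21.4] y [-44.  10.  58.]
77 90 [-96.5 -38.  -26.2 -23.6 -20.8] y [-46.  15.  59.]
92 94 [-68.8 -33.5 -24.  -20.1 -16.5] y [-45.  10.  59.]
107 94 [-65.7 -32.7 -22.4 -18.4 -13.6] y [-44. -10.  59.]
122 84 [-47.5 -29.4 -18.6 -15.9 -13.5] y [-43.  -7.  59.]
137 73 [-35.3 -29.6 -25.2 -15.6 -12.1] y [-49.  40.  59.]
152 117 [-28.6 -24.9 -18.9 -10.7  -8.7] y [-44.  16.  59.]
167 94 [-24.9 -17.8  -9.1  -6.5  -2.4] y [-49.   1.  58.]
n 9498
32 24 [-26.9 -26.9 -26.8 -26.6 -26.5] y [-45.   4.  56.]
47 553 [-26.8 -26.1 -25.6 -24.9 -24.4] y [-48.  -9.  40.]
62 595 [-24.4 -23.8 -23.2 -22.6 -21.9] y [-43.  -7.  40.]
77 1096 [-86.1 -35.1 -21.5 -20.4 -19.6] y [-44.  -3.  56.]
92 1082 [-35.3 -24.  -18.8 -17.9 -17.2] y [-44.  -7.  56.]
107 1183 [-58.3 -19.5 -16.3 -15.5 -14.7] y [-43.  -3.  57.]
122 442 [-40.3 -29.7 -21.7 -14.5 -13.8] y [-42.  47.  57.]
137 740 [-32.1 -27.3 -18.6 -10.1  -9.6] y [-29.  31.  57.]
152 1963 [-25.2 -19.   -9.2  -8.3  -7.5] y [-25.  22.  57.]
167 1820 [-22.7 -14.7  -6.4  -3.1  -0.1] y [ 0. 30. 56.]
```

The mirror is held at +9° (top forward), bottom about 43 mm up. I'll move it forward and down near the mat, then roll it back on its bottom edge.

Request:
{"fn": "play_rows", "kwargs": {
  "plan": "0.6 0 1.5 0.7 0 0 0; 0.6 0 2.25 1.1 0 0 0; 0.6 0 2 1 0 0 0; 0.6 0 1 0.45 0 0 0; 0.6 0 -0.5 1 0 0 0; 0.6 0 -0.5 1 0 0 0; 0.6 0 -0.4 0.8 0 0 0; 0.6 0 -0.1 0.25 0 0 0; 0.6 0 0 0 0 0 0"
}}

```text
t: 26.48
ee_pos: [581.4, -169.3, 164.4]
orientation: [1.807, 2.153, 0.492]
ft_force: [0.6, 0.0, 1.5]
width: 11.0
```

```bash
python3 - <<'E'
from h import *
from workcell import *
o=get_obs();st(o);print(sta(o["ee_pos"]));b=shot("wrist","w15");plate(b,o,10)
E
```

```text
t 26.48 tcp [ 581.4 -169.3  164.4] w 11.0 F [0.6 0.  1.5] M [0.07 0.03 0.03] q [-0.43  0.36  1.99  0.57  0.48 -1.07]
y heading 10.0 z [ 0.428  0.075 -0.901]
[ 70.68161435   1.47188553 164.44182536]
n 9343
17 577 [46.5 47.1 47.7 48.4 49. ] y [-45.  -6.  41.]
32 702 [36.9 49.4 50.1 50.9 51.6] y [-43.  -6.  55.]
47 1161 [-13.4  39.   52.   53.1  54. ] y [-43.  -2.  57.]
62 1114 [38.4 51.5 54.9 55.8 56.6] y [-43.  -4.  57.]
77 1168 [20.4 55.9 57.5 58.3 59.1] y [-41.   0.  57.]
92 304 [38.3 43.7 44.8 48.8 63.1] y [-43.  54.  57.]
107 1098 [45.5 48.5 63.3 63.8 64.4] y [-29.  19.  57.]
122 1896 [49.2 61.3 65.2 66.1 67. ] y [-19.  22.  57.]
137 1323 [51.4 57.9 68.3 71.  73.4] y [ 3. 32. 56.]
```

Request:
{"fn": "play_rows", "kwargs": {
  "plan": "0.6 0 -1.2 -0.52 0 0 0; 0.6 0 -1.2 -0.52 0 0 0; 0.6 0 -0.82 -0.3 0 0 0; 0.6 0 -0.82 -0.3 0 0 0; 0.6 0 0 0 0 0 0"
}}

```text
t: 27.15
ee_pos: [538.0, -177.1, 162.3]
orientation: [1.807, 2.152, 0.492]
ft_force: [-0.0, 1.3, 6.4]
width: 11.3
```

```bash
python3 - <<'E'
from h import *
from workcell import *
o=get_obs();st(o);print(sta(o["ee_pos"]));b=shot("wrist","w16");plate(b,o,10);tilt(b,o)
E
```

```text
t 27.15 tcp [ 538.  -177.1  162.3] w 11.3 F [-0.   1.3  6.4] M [ 0.3  -0.37  0.15] q [-0.49  0.32  2.07  0.63  0.47 -1.18]
y heading 10.0 z [ 0.429  0.074 -0.9  ]
[ 26.61214089   1.33607895 162.26606214]
n 4595
17 381 [-27.  -20.4  43.4  43.9  44.3] y [-43.  -8.  36.]
32 487 [-21.6  29.5  41.7  42.3  42.8] y [-43. -16.  57.]
47 593 [-10.8  27.1  39.7  40.8  41.3] y [-43. -24.  57.]
62 299 [-4.9 22.6 28.4 33.7 39.8] y [-43. -27.  57.]
77 217 [ 2.6  8.4 21.5 29.3 40.4] y [-49.  51.  57.]
92 371 [10.3 14.8 20.2 29.1 37.2] y [-45.  41.  57.]
107 849 [17.7 20.3 34.  34.7 35.4] y [-27.  25.  57.]
122 947 [16.8 22.6 32.6 33.2 33.9] y [-0. 31. 57.]
137 451 [17.1 21.  32.3 33.  36.2] y [ 2. 40. 57.]
sta tcp [ 26.6   1.3 162.3] 0
```

Request:
{"fn": "play_rows", "kwargs": {
  "plan": "0.6 0 -0.84 -0.21 0 0 0; 0.6 0 -0.84 -0.21 0 0 0; 0.6 0 -0.7 -0.1 0 0 0; 0.6 0 0 0 0 0 0"
}}

```text
t: 27.7
ee_pos: [514.5, -181.2, 156.5]
orientation: [1.807, 2.152, 0.492]
ft_force: [-3.0, 0.0, 8.4]
width: 11.3
```

```bash
cat >> h.py <<'E'
def foot(im):
    p=sta(cloud(im).reshape(-1,3));v=im["pixels"].reshape(-1,3).astype(int)
    k=(np.abs(p[:,1])<30)&(p[:,2]>5)&(p[:,2]<45)&(p[:,0]<10)&(p[:,0]>-80)&(v.min(1)>110);q=p[k]
    if len(q)>10:print("foot",len(q),q.mean(0).round(1),"ztop",np.percentile(q[:,2],[50,97]).round(1),"x",np.percentile(q[:,0],[3,97]).round(1),"slope",np.polyfit(q[:,1],q[:,0],1)[0].round(3))
E
python3 - <<'E'
from h import *
from workcell import *
o=get_obs();st(o);print(sta(o["ee_pos"]));b=shot("wrist","w17");plate(b,o,10);foot(b);foot(dict(np.load("w16.npz")));foot(shot("top","t17"))
E
```

```text
t 27.70 tcp [ 514.5 -181.2  156.5] w 11.3 F [-3.   0.   8.4] M [ 0.22 -0.24  0.12] q [-0.52  0.31  2.11  0.67  0.46 -1.26]
y heading 10.0 z [ 0.429  0.074 -0.9  ]
[  2.79300877   1.31507845 156.46357729]
n 2341
17 116 [-32.2 -24.6 -23.3 -22.5  44.9] y [-27. -11.  57.]
32 169 [-21.8 -16.2  22.8  28.2  39.9] y [-43. -27.  57.]
47 221 [-15.9  15.6  19.1  24.7  34.3] y [-43. -27.  57.]
62 179 [-10.8  -7.   16.   20.8  33.5] y [-43. -26.  57.]
77 248 [-6.2 -3.7  8.2 23.  29.3] y [-27.  40.  57.]
92 542 [-2.3  3.6 20.6 22.4 24. ] y [-27.  22.  57.]
107 405 [ 1.   3.9  7.9 15.8 20.9] y [-4. 39. 57.]
122 441 [-1.9 -0.3  2.5  8.5 19.6] y [48. 54. 57.]
137 20 [ 2.1  2.4 10.4 18.6 19.6] y [50. 55. 57.]
foot 1016 [-27.1  -2.3  17.1] ztop [15.1 39.8] x [-31.9 -19.6] slope -0.047
foot 1072 [-25.1  -1.7  26.7] ztop [25.8 40.8] x [-29.7 -18.3] slope -0.044
foot 22 [-26.1  14.   16.3] ztop [16.4 21.3] x [-29.6 -22.2] slope -0.047
```

Request:
{"fn": "play_rows", "kwargs": {
  "plan": "0.6 0 -0.35 -0.04 0 0 0; 0.6 0 -0.35 -0.04 0 0 0; 0.6 0 0 0 0 0 0"
}}

```text
t: 28.18
ee_pos: [508.2, -182.4, 154.3]
orientation: [1.806, 2.152, 0.492]
ft_force: [-3.6, 1.1, 9.1]
width: 11.2
```

```bash
python3 - <<'E'
from h import *
from workcell import *
o=get_obs();st(o);print(sta(o["ee_pos"]));b=shot("wrist","w18");foot(b)
E
```

```text
t 28.18 tcp [ 508.2 -182.4  154.3] w 11.2 F [-3.6  1.1  9.1] M [ 0.25 -0.23  0.09] q [-0.53  0.3   2.12  0.69  0.46 -1.29]
y heading 10.0 z [ 0.429  0.074 -0.9  ]
[ -3.6088097    1.27160846 154.30551536]
foot 1013 [-27.4  -2.8  14.5] ztop [12.1 39.6] x [-32.2 -20.2] slope -0.046
```

Request:
{"fn": "play_rows", "kwargs": {
  "plan": "0.6 0 -0.25 -0.02 0 0 0; 0.6 0 0 0 0 0 0"
}}

```text
t: 28.48
ee_pos: [506.8, -182.9, 154.0]
orientation: [1.805, 2.151, 0.493]
ft_force: [0.3, 2.3, 9.3]
width: 11.3
```

```bash
python3 - <<'E'
from h import *
from workcell import *
o=get_obs();st(o);print(sta(o["ee_pos"]));b=shot("wrist","w19");foot(b)
E
```

```text
t 28.48 tcp [ 506.8 -182.9  154. ] w 11.3 F [0.3 2.3 9.3] M [ 0.49 -0.9   0.23] q [-0.53  0.3   2.13  0.7   0.45 -1.3 ]
y heading 10.0 z [ 0.43   0.074 -0.9  ]
[ -5.06638406   0.98161045 153.96333118]
foot 998 [-27.6  -2.8  14.1] ztop [11.6 39.5] x [-32.3 -20.7] slope -0.046
```

Force and moment show the foot has landed. I'll relax the press, open and retreat along the tool axis.

Request:
{"fn": "play_rows", "kwargs": {
  "plan": "0.6 0 0.13 -0.05 0 0 0; 0.6 0 0 0 0 0 0; 1.4 0 0 0 0 0 0; 2.8 0 0 0 0 0 0; 2.8 0 0 0 0 0 0; 2.8 0 0 0 0 0 0"
}}

```text
t: 29.28
ee_pos: [506.7, -182.0, 153.2]
orientation: [1.808, 2.154, 0.491]
ft_force: [0.4, -0.6, 0.7]
width: 28.1
```

```bash
python3 - <<'E'
from h import *
from workcell import *
o=get_obs();st(o);print(sta(o["ee_pos"]));b=shot("wrist","w20");foot(b)
Q=sta(cloud(b));k=(np.abs(Q[...,1])<45)&(np.abs(Q[...,0]+3)<40)&(Q[...,2]>140)&(Q[...,2]<175)&(b["pixels"].min(-1)>120);q=Q[k];print("bar",len(q),q.mean(0),np.percentile(q[:,2],97))
E
```

```text
t 29.27 tcp [ 506.7 -182.   153.2] w 28.1 F [ 0.4 -0.6  0.7] M [-0.06  0.07 -0.04] q [-0.53  0.3   2.12  0.69  0.46 -1.29]
y heading 10.0 z [ 0.427  0.075 -0.901]
[ -5.00840066   1.85148468 153.19075899]
foot 1008 [-27.6  -2.9  14.2] ztop [11.6 40. ] x [-32.3 -20.5] slope -0.046
bar 3473 [ -9.0646956   10.6767466  164.35351041] 166.40924467531212
```

Bar centre at 160.4 matches the standing height exactly. Retreating.

Request:
{"fn": "play_rows", "kwargs": {
  "plan": "2.8 0 0 -1 0 0 0; 2.8 0 0 -3 0 0 0; 2.8 0 0 -5 0 0 0; 2.8 0 0 -5 0 0 0; 2.8 0 -1 -4 8 0 0; 2.8 0 -4 -2 9 0 0; 2.8 0 -4 -2 8 0 0; 2.8 0 0 0 0 0 0"
}}

```text
t: 30.32
ee_pos: [335.9, -212.7, 333.2]
orientation: [2.013, 2.397, 0.015]
ft_force: [-0.1, -0.1, -0.1]
width: 28.2
```

```bash
python3 - <<'E'
from h import *
from workcell import *
o=get_obs();st(o);print(sta(o["ee_pos"]))
a=shot("side","s21");t=shot("top","t21");b=shot("wrist","w21")
for n,im in(("top",t),("wrist",b),("side",a)):
    Q=sta(cloud(im));k=(np.abs(Q[...,1])<47)&(np.abs(Q[...,0]+8)<25)&(Q[...,2]>150)&(Q[...,2]<172);q=Q[k]
    if len(q)>20:print(n,"bar",len(q),q.mean(0).round(1),"x(y) slope",np.polyfit(q[:,1],q[:,0],1)[0].round(3),np.percentile(q[:,2],97).round(1),np.percentile(q[:,1],[1,99]).round(0))
    k=(np.abs(Q[...,1])<50)&(Q[...,0]>-5)&(Q[...,0]<60)&(Q[...,2]>20)&(Q[...,2]<130);q=Q[k]
    if len(q)>50:
        c=np.median(q,0)
        for _ in range(4):
            u,s,v=np.linalg.svd(q-q.mean(0),full_matrices=False);nn=v[2];r=np.abs((q-q.mean(0))@nn);q=q[r<max(3,np.median(r)*2)]
        nn*=np.sign(nn[0]);print(n,"plane",len(q),nn.round(3),"elev",np.degrees(np.arcsin(nn[2])).round(1),"yaw",np.degrees(np.arctan2(nn[1],nn[0])).round(1))
    foot(im)
t0=dict(np.load("top0.npz"));d=np.abs(t["range_z"]-t0["range_z"])>12
cv2.imwrite("pics/c21.png",cv2.hconcat([cv2.resize(a["pixels"][80:240,230:430,::-1],(400,320)),cv2.resize(t["pixels"][60:320,200:525,::-1],(400,320))]))
E
```

```text
t 30.32 tcp [ 335.9 -212.7  333.2] w 28.2 F [-0.1 -0.1 -0.1] M [-0.03 -0.14  0.01] q [-0.6  -0.07  1.97  0.01  1.23 -0.78]
y heading 10.0 z [ 0.015  0.    -1.   ]
[-178.57780524    1.34895277  333.20017721]
top bar 167 [ -6.5  -0.9 165.2] x(y) slope -0.012 169.9 [-46.  46.]
top plane 267 [0.951 0.    0.31 ] elev 18.0 yaw 0.0
foot 28 [-27.2   7.7  12.9] ztop [12.7 17.7] x [-30.4 -23.3] slope 0.016
wrist bar 1354 [ -9.5   1.7 164. ] x(y) slope -0.002 166.8 [-46.  46.]
wrist plane 739 [ 0.988 -0.005  0.153] elev 8.8 yaw -0.3
foot 256 [-28.2   2.   11.6] ztop [11.6 13.3] x [-31.6 -23.6] slope 0.011
side bar 76 [-12.2  -0.6 164.8] x(y) slope 0.004 169.3 [-46.  46.]
side plane 183 [0.958 0.001 0.285] elev 16.6 yaw 0.1
foot 18 [-31.6   4.4  12.7] ztop [12.4 14.9] x [-34.4 -27.9] slope 0.039
```

View pics/c21.png

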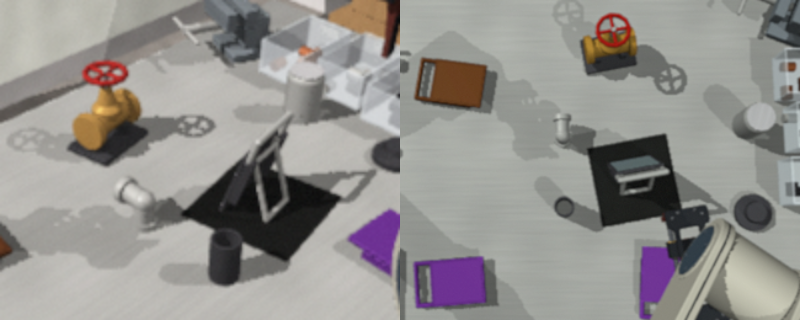

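The mirror stands on its open stand near the mat's centre, facing the valve, with the bystanders in place. Handing in.

```bash
python3 -c "
from workcell import *
print(close_job())"
```

```text
the job is handed in; nothing more can be done
None
```

The mirror is standing on the mat on its fully opened kickstand, glass facing the valve, and the job is handed in; the last recorded robot time was 30.3 s. I turned it face down over its bottom edge on the mat and opened the kickstand until the plate began to lift at the stop. I then regripped the handle, tilted the mirror back on its bottom edge until the foot landed, and let go.

**Last checks that agreed:**
- **Height:** just after I released it, the handle centre was at 160.4 mm, matching the value calculated for the open stand.
- **Lean:** 16.6° from the side view and 18.0° from the top view, against the nominal 17.2°.
- **Facing:** within about 0.3° of the 10.0° station yaw I used. The mat's fitted yaw was 10.4°, so squareness is good to roughly half a degree.
- **Position:** the foot is at about -28 mm and the bottom edge at about +45 mm from the mat's centre, so it is well inside.
- **Other things:** the other things in the last view look unmoved. I checked that by eye, not by measurement, and the wrench and reducer were outside that view.

**What disagreed or went less well:**
- **Wrist-camera lean:** it gave 8.8°. I put this down to mixed points, because that camera looks from behind.
- **Contact force:** the bottom edge touched the mat earlier than I expected while turning over. The wrist force reached about 44 N, with the load passing through the gripped mirror, and I backed off at once. That is below the 120 N wrist limit. The 40 N limit is for the arm or gripper body pressing on something, and I did not measure that separately.

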